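# Engage the specimen vise's clamp knob by feel and lock it with the keeper

### The arm

A 6-joint arm with a two-finger parallel gripper is mounted at the origin on the work surface. World frame = base frame: x ahead of the robot, y to its left, z up, the work surface at z = 0. Lengths are in m, angles in rad, forces in N, time in s.
With the tool pointing down it reaches from about 0.3 to 0.875 m from the base axis. Payload 6.4 kg.
Tool frame: the origin (TCP) lies midway between the tips of the shut fingers; the grasp point (between the pads) lies 19 mm behind it; z points along the fingers, y is the direction in which the jaws open and shut (so a half turn about z gives the same grasp; the last joint's range is limited). The gripper opens to 85 mm and grips with 20 to 120 N. Pads are 22 mm wide; open, the fingers measure 114 mm over their backs; the gripper's body (76 mm by 85 mm) begins 54 mm behind the grasp point. The pads swing forward as they close: fully open they stand 13 mm farther back than shut.
Start: joints at [1.006, 0.181, 1.607, -0, 1.354, -0.206], TCP at [0.202, 0.538, 0.231] pointing down, gripper open.
Joint ranges: [-2.99, 2.99], [-0.89, 2.07], [0.3, 2.58], [-1.14, 4.28], [0, 2.63], [-3.12, 3.12]. Speed limits (rad/s): [2.57, 2.57, 3.01, 3.14, 3.14, 3.14].

### API

Orientations are given as a unit quaternion [w, x, y, z].
In Python, from bench import ctrl, optics, ticket gives the robot as it stands. The module is installed in compiled form; this text tells all that it offers.
- The arm moves only by the tool step_arm, never from a script. Its argument "targets" is text: rows parted by semicolons, each of 6 numbers parted by spaces: the shift along the tool's x, y, z in mm, then the turn, a rotation vector about the tool's x, y, z in rad. In form: dx dy dz rx ry rz; .... A call has 1 to 8 rows; each row is the pose to reach, as a shift and turn from the pose commanded when the call began, along the tool's axes at that moment; what a row does not reach only later rows make up. A row lasts 1/8 s, in which the tool goes at most 62.5 mm and 10.7 degrees, less where a joint would pass 70% of its speed; a pose out of reach is approached as far as the arm can. A call with a gripper value outside its range is refused whole. "grip" is the opening in per cent of the stroke, from 0 (shut) to 100 (fully open), set as the call begins (left out, the last holds). The fingers move at their own pace and stop on an object; the grip force is fixed at half the most. Time passes only in rows, so rows that repeat a pose let the fingers close. It gives the time, the measured TCP pose, the force and the opening at its end, in the units of the state.
- ctrl.get_obs(): the state, without advancing time (a new reading comes with each control period).
- optics.camera(name): name is "scene" or "side" or "wrist"; returns a dict with "image" (420x560x3 uint8, red, green, blue), "mtx" (3x3 intrinsics, pixels), "xyz" and "orientation" of the camera in the world. Camera axes: x right, y up, looking along -z (the intrinsics and any distortion apply to the point x, -y, -z); pixel columns grow to the right and rows downward; lengths in m; the calibration is good to about 2 mm. A picture is of the moment at which its call begins. There is no depth.
- ticket.hand_in(): hands the job in, once; it reports no verdict.
The state is a dict: "time_s": time; "q": joint angles; "dq": joint speeds; "joint_efforts": joint torques, N m; "eef_pos": TCP position; "eef_rot": TCP orientation; "wrist_force": force on the tool from outside, world axes, zero at the start; "torque": the same for the moment, N m; "opening": opening from 0.0 (shut) to 1.0 (fully open).
Only numpy, scipy, OpenCV 4.12 (cv2) and the standard library are available. Lean on these libraries where they do the work, as an engineer would, in place of code of your own. Each camera call takes 0.05 s, during which the arm holds its last target.

### The job

Make the specimen vise ready for cutting: its clamp knob is standing up because its pin has not found the slot in the hidden clamp drive. Press the knob down lightly and turn it clockwise until you feel it dip into the slot, push it down fully home without ever forcing the drive (keep it under about 25 N), then slide the keeper plate fully across so that it overlaps the knob's flange. Let go and leave the loose specimens, the bottle and the jar alone.

Things in the scene. Friction and masses are not known exactly. Their poses are not given: they have to be found in the camera images.
- vise: Steel and brass specimen vise, fixed in a blue tray; base slab 240 x 190 x 20 mm. Origin: on its underside, 10 mm to -x of its middle; z up. Housing on its -x side, top 65 mm above the origin, carries the knob (axis at x -55, y -45 mm) and the keeper's way (x -55, y 1 to 84 mm, 12 mm higher than the housing). Jaws with a clamped round specimen at x 14 to 92 mm, up to 90 mm high.
- knob: Clamp knob: steel flange, 60 mm diameter, 8 mm thick, with an upright black bar on top, 42 mm long (knob x), 14 mm thick (knob y), 36 mm high. Origin on the turning axis (z, up) at the flange's underside. One round-nosed pin under it. It turns easily. The one slot lies 20 to 145 degrees clockwise (from above) of the start, nothing shows where; end stop 10 degrees beyond; re-grip on the way.
- knob_grip (a point): Centre of the knob's bar, on the turning axis, 26 mm above the flange's underside, 18 mm below the bar's top; axes as knob. Over the slot (about 0.2 rad either side) the pressed pin dips: pressing force and turning resistance fall; push on there and it goes home. If turned on instead, the pin rides out again. Once home the knob has about 0.1 rad of play either way.
- shank (a joint): How far the knob is down: 0 up (start, flange underside 7.5 mm above the housing), 0.007 m home. A drag of 4 N, more than its weight, holds it at any height; off the slot the drive's spring pushes it back up.
- drive: Clamp drive: a slotted disc hidden in the housing under the knob; its pose does not show the slot's angle. Origin on the knob axis, 48 mm above the vise's origin. Off the slot, the pin meets it after 0.5 mm of going down; then it yields with 3 N per mm (besides the knob's drag). Against turning it yields with 2.5 N m per rad. The pin (16 mm off the axis) must never load it with more than 25 N.
- keeper (a joint): How far the keeper plate has slid: 0 open, 0.04 m fully across (stop). It slides along the vise's -y, towards the knob, with a drag of 2 N and stays where left. Plate 26 mm wide, 60 mm long, 5 mm thick; its underside is 10.5 mm above the housing's top: it clears the flange by 2 mm when the knob is home and is blocked by it when up.
- keeper_handle (a point): Centre of the keeper's upright steel tab, 14 mm thick (vise x), 24 mm long (vise y), 33 mm high (top 16 mm above this point), standing on the keeper plate. When open it is 105 mm from the knob axis, when across 65 mm.
- slug_a: Loose steel specimen, 18 mm diameter, 30 mm high, standing on the vise's base slab behind the jaws. Origin at its underside. Leave alone.
- slug_b: Loose brass specimen, 18 mm diameter, 22 mm high, standing on the vise's base slab behind the jaws. Origin at its underside. Leave alone.
- slug_c: Loose dark steel specimen, 26 mm diameter, 40 mm high, standing in the tray beside the vise on its -y side. Origin at its underside. Leave alone.
- bottle: White plastic bottle, 66 mm diameter, 190 mm high, on the table left of the tray. Origin at its underside. Leave alone.
- jar: Glass jar with a steel lid, 70 mm diameter, 70 mm high, on the table right of the tray. Origin at its underside. Leave alone.

How it is judged:
On the way:
1. the knob has been pushed fully home into the slot, not held down on the drive's spring, while the keeper is still open (value of joint shank above 0.0056 m and value of joint keeper below 0.015 m and contact force between knob and drive below 12 N), for 0.2 s.
At the end, for the whole second after the job is handed in: the knob is home (down by more than 5.6 of its 7 mm), the keeper plate is across over its flange (more than 36 of its 40 mm) and both are let go and at rest (value of joint shank above 0.0056 m and value of joint keeper above 0.036 m and velocity of joint keeper below 0.01 m/s); the robot touches nothing.
It fails at once if the clamp drive is forced: more than 25 N between the knob's pin and the drive (contact force between knob and drive above 25 N).
It fails at once if a loose specimen, the bottle or the jar is moved by more than 20 mm (distance of any of slug_a, slug_b, slug_c, bottle, jar from where it was at the start of the episode above 0.02 m).
It also fails if it takes over 72 s, if anything falls off the work surface, if the arm or the gripper's body presses on something with over 40 N, if the wrist force passes 120 N, or if a joint passes its speed limit or range.

## Working session

There is one attempt and no reset: what is moved stays moved. The work goes in short steps, Python scripts to look and compute and a tool call to move; the robot and the scene stay as the last step left them, time stands still between calls to the robot, and variables do not carry over. Pictures are saved under pics/ and viewed, and the job is handed in when it is done.

Besides the shell and the picture viewer there is one more tool, called after ">>>" in YAML: its name, and indented under it one key for each argument. step_arm: Moves the arm, as the interface text tells. Its arguments: {"type":"object","properties":{"targets":{"type":"string"},"grip":{"type":"number"}},"required":["targets"]}

```bash
mkdir -p pics; cat > h.py <<'E'
import numpy as np,cv2
from bench import ctrl,optics,ticket
from scipy.spatial.transform import Rotation as R
def Rq(q): return R.from_quat([q[1],q[2],q[3],q[0]]).as_matrix()
def ray(c,u,v):
    d=np.linalg.inv(c["mtx"])@np.array([u,v,1.]); d=Rq(c["orientation"])@np.array([d[0],-d[1],-d[2]]); return np.array(c["xyz"]),d
def onz(c,u,v,z):
    o,d=ray(c,u,v); return o+d*(z-o[2])/d[2]
def proj(c,p):
    x=Rq(c["orientation"]).T@(np.array(p)-np.array(c["xyz"])); h=np.array(c["mtx"])@np.array([x[0],-x[1],-x[2]]); return h[:2]/h[2]
E
python3 - <<'E'
from h import *
import pickle
print(ctrl.get_obs())
D={}
for n in("scene","side","wrist"):
    c=optics.camera(n); D[n]=c; cv2.imwrite(f"pics/{n}0.png",c["image"][:,:,::-1]); print(n,{k:v for k,v in c.items() if k!="image"})
pickle.dump(D,open("c0.pkl","wb"))
E
```

```text
{'time_s': 0.0, 'q': array([ 1.00570428e+00,  1.81558682e-01,  1.60801532e+00, -4.20197565e-05,
        1.35378665e+00, -2.06294965e-01]), 'dq': array([ 0.00108702,  0.00030121,  0.00039231, -0.0007802 ,  0.00230772,
        0.00046406]), 'joint_efforts': array([-1.69269151e-03, -4.44885170e+01, -3.51333547e+01, -4.19793132e-04,
        9.21999308e-03,  2.61777394e-06]), 'eef_pos': array([0.20159931, 0.53790649, 0.2303707 ]), 'eef_rot': array([-3.13555332e-04,  1.78433261e-01,  9.83951620e-01, -8.26774256e-04]), 'wrist_force': array([0.20886635, 0.48227742, 0.50049294]), 'torque': array([ 0.03669354,  0.01514548, -0.02513794]), 'opening': 0.9970955981308961}
scene {'mtx': array([[478.59559449,   0.        , 282.85786143],
       [  0.        , 478.59559449, 207.50277204],
       [  0.        ,   0.        ,   1.        ]]), 'xyz': array([1.53311665, 0.3868037 , 0.73344838]), 'orientation': array([0.49863383, 0.27096397, 0.39349304, 0.72326071])}
side {'mtx': array([[516.37293375,   0.        , 280.19514834],
       [  0.        , 516.37293375, 215.77892836],
       [  0.        ,   0.        ,   1.        ]]), 'xyz': array([-0.17597257, -0.70340804,  1.02019812]), 'orientation': array([ 0.83330993,  0.38060107, -0.15709096, -0.36886287])}
wrist {'mtx': array([[289.89528866,   0.        , 278.60261891],
       [  0.        , 289.89528866, 209.14550379],
       [  0.        ,   0.        ,   1.        ]]), 'xyz': array([0.12661693, 0.5669877 , 0.37309321]), 'orientation': array([ 0.81125955, -0.12986509, -0.08947723,  0.56301583])}
```

View pics/scene0.png

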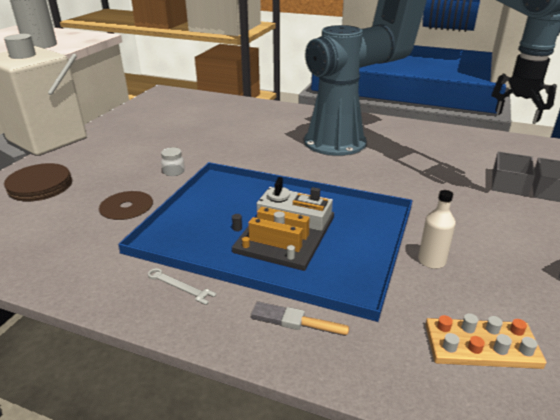

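View pics/side0.png

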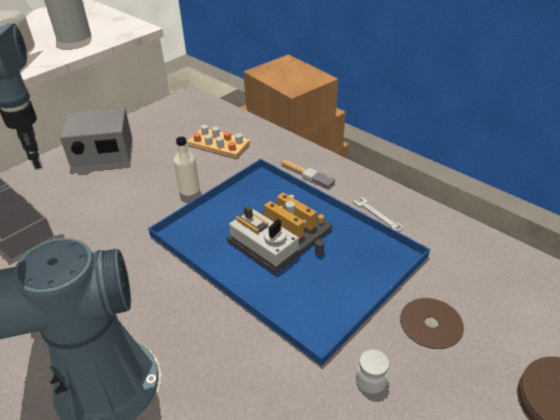

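View pics/wrist0.png

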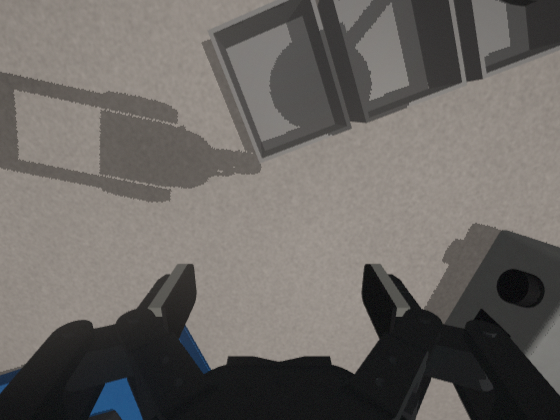

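```bash
python3 - <<'E'
import cv2
a=cv2.imread("pics/scene0.png")[165:275,225:345]; cv2.imwrite("pics/s_c.png",cv2.resize(a,None,fx=5,fy=5,interpolation=cv2.INTER_CUBIC))
a=cv2.imread("pics/side0.png")[185:275,220:340]; cv2.imwrite("pics/d_c.png",cv2.resize(a,None,fx=6,fy=6,interpolation=cv2.INTER_CUBIC))
E
```

```text
(no output)
```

View pics/s_c.png

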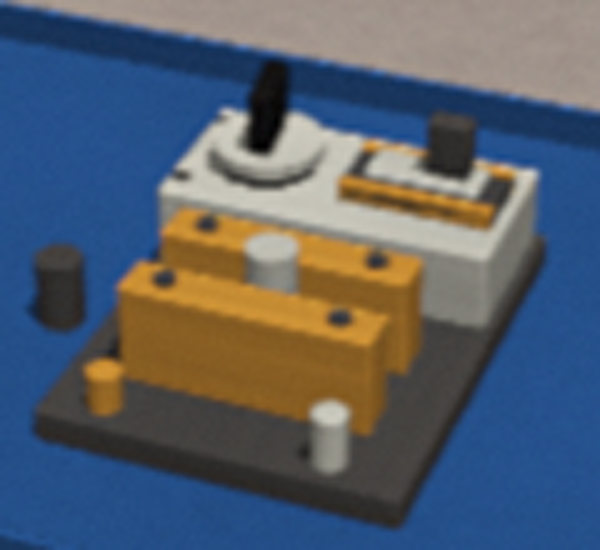

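View pics/d_c.png

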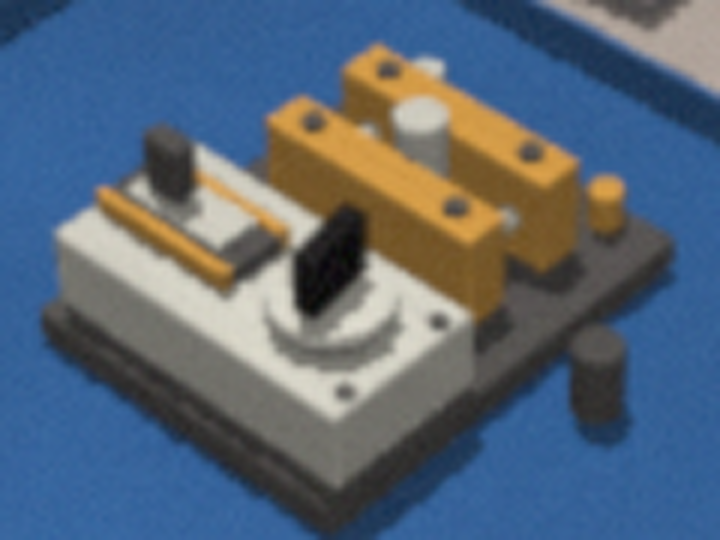

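```bash
cat > fit.py <<'E'
from h import *
import pickle
from scipy.optimize import least_squares
D=pickle.load(open("c0.pkl","rb"))
S=lambda x,y:(225+x/5-.4,165+y/5-.4)
T=lambda x,y:(220+x/6-.42,185+y/6-.42)
F=[("scene",S(400,507),(130,95,20)),("scene",S(37,412),(130,-95,20)),("scene",S(267,146),(-55,-45,80.5)),("scene",S(452,120),(-55,60,113.5)),
("side",T(330,518),(-110,-95,20)),("side",T(45,310),(-110,95,20)),("side",T(672,243),(130,-95,20)),("side",T(334,300),(-55,-45,80.5)),("side",T(170,135),(-55,60,113.5))]
def W(p,q):
    return R.from_euler('z',p[3]).apply(np.array(q)/1000)+p[:3]
def f(p): return np.concatenate([proj(D[n],W(p,q))-np.array(uv) for n,uv,q in F])
r=least_squares(f,[.6,0,.01,0],loss='soft_l1')
print(r.x); print(f(r.x).reshape(-1,2).round(1))
p=r.x
for n,q in(("knobflange",(-55,-45,80.5)),("grip",(-55,-45,98.5)),("handle",(-55,60,97.5))): print(n,W(p,q))
# bar ends of top
for n,e in (("scene",[S(268,65),S(287,66)]),("side",[])): pass
for a in range(-90,91,15):
    out=[]
    for n,of,k in(("scene",(225,165),5),("side",(220,185),6)):
        for s in(-21,21):
            q=np.array([-55,-45,116.5])+s*np.array([np.cos(np.radians(a)),np.sin(np.radians(a)),0])
            out.append(((proj(D[n],W(p,q))-of)*k).round(0))
    print(a,*out)
E
python3 fit.py
```

```text
[ 0.5870874   0.03635323  0.00128505 -0.01274425]
[[-0.  -0.3]
 [-1.3  0.2]
 [ 0.2 -0.8]
 [ 1.7  1.1]
 [ 0.5 -0.2]
 [-0.8  0.6]
 [ 1.7 -0.2]
 [ 0.1 -0.3]
 [-0.8  0.4]]
knobflange [ 0.53151839 -0.0079422   0.08178505]
grip [ 0.53151839 -0.0079422   0.09978505]
handle [0.5328565  0.09704927 0.09878505]
-90 [304.  88.] [228.  73.] [295. 214.] [365. 258.]
-75 [306.  83.] [226.  78.] [288. 220.] [373. 250.]
-60 [306.  78.] [226.  84.] [283. 228.] [377. 242.]
-45 [303.  73.] [228.  89.] [281. 237.] [378. 234.]
-30 [298.  68.] [233.  93.] [283. 245.] [376. 225.]
-15 [290.  65.] [241.  97.] [288. 253.] [371. 218.]
0 [281.  62.] [250. 100.] [296. 260.] [363. 211.]
15 [271.  61.] [261. 101.] [306. 265.] [353. 207.]
30 [260.  61.] [271. 101.] [318. 268.] [341. 204.]
45 [250.  62.] [282.  99.] [331. 268.] [329. 203.]
60 [241.  65.] [291.  97.] [344. 267.] [317. 205.]
75 [234.  69.] [298.  93.] [355. 263.] [305. 208.]
90 [228.  73.] [304.  88.] [365. 258.] [295. 214.]
```

>>> step_arm:
  targets: "-62 -49 0 0 0 -0.05;-125 -99 0 0 0 -0.1;-187 -148 0 0 0 -0.15;-250 -198 0 0 0 -0.2;-312 -247 0 0 0 -0.25;-375 -297 0 0 0 -0.3;-437 -346 0 0 0 -0.346;-440 -350 0 0 0 -0.346"
  grip: 100

```text
time_s: 1.15
eef_pos: [0.4601, 0.1079, 0.2314]
eef_rot: [0.0, 0.006, 1.0, 0.0]
wrist_force: [0.4, 0.5, -0.2]
opening: 1.001
```

>>> step_arm:
  targets: "-30 -50 0 0 0 0;-60 -95 0 0 0 0;-73 -115 0 0 0 0;-73 -115 0 0 0 0;-73 -115 0 0 0 0"

```text
time_s: 1.78
eef_pos: [0.5301, -0.0049, 0.231]
eef_rot: [-0.001, 0.006, 1.0, 0.0]
wrist_force: [0.7, 0.3, 0.3]
opening: 0.999
```

```bash
python3 - <<'E'
from h import *
import pickle
print(ctrl.get_obs())
D={}
for n in("scene","side","wrist"):
    c=optics.camera(n); D[n]=c; cv2.imwrite(f"pics/{n}1.png",c["image"][:,:,::-1])
pickle.dump(D,open("c1.pkl","wb"))
E
```

```text
{'time_s': 1.775, 'q': array([-2.33581516e-01,  8.15699819e-02,  1.71869151e+00,  5.34106239e-04,
        1.34255452e+00, -1.79257147e+00]), 'dq': array([ 0.0139308 , -0.01122396,  0.00432644, -0.0018421 , -0.00204283,
       -0.00353563]), 'joint_efforts': array([-8.39099362e-01, -3.87971520e+01, -3.53351748e+01, -4.83451691e-02,
       -3.80145293e-02, -2.93368750e-03]), 'eef_pos': array([ 0.53014887, -0.0048765 ,  0.23095789]), 'eef_rot': array([-5.37187877e-04,  5.96373294e-03,  9.99981996e-01,  3.91444360e-04]), 'wrist_force': array([0.66295677, 0.28011932, 0.27652485]), 'torque': array([ 0.02138189,  0.04309141, -0.00818908]), 'opening': 0.9985585378640688}
```

View pics/wrist1.png

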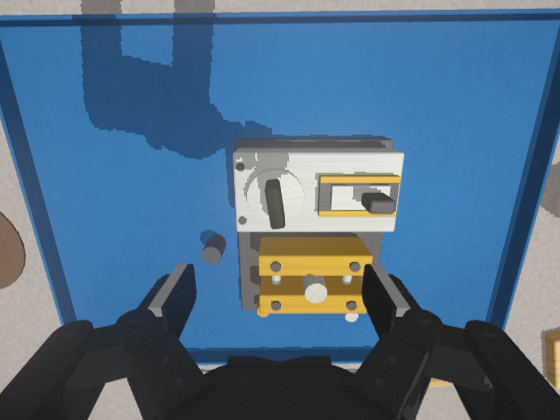

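```bash
python3 - <<'E'
from h import *
import pickle
a=cv2.imread("pics/wrist1.png")[130:330,200:420]; cv2.imwrite("pics/w_c.png",cv2.resize(a,None,fx=3.5,fy=3,interpolation=cv2.INTER_CUBIC)) if 0 else cv2.imwrite("pics/w_c.png",cv2.resize(a[:120],None,fx=3.6,fy=3.6,interpolation=cv2.INTER_CUBIC))
c=pickle.load(open("c1.pkl","rb"))["wrist"]
print(c["xyz"],Rq(c["orientation"]).round(3))
E
```

```text
[ 0.4501059  -0.00299682  0.37388008] [[ 0.01  -0.95  -0.312]
 [ 1.     0.009  0.002]
 [ 0.001 -0.312  0.95 ]]
```

View pics/w_c.png

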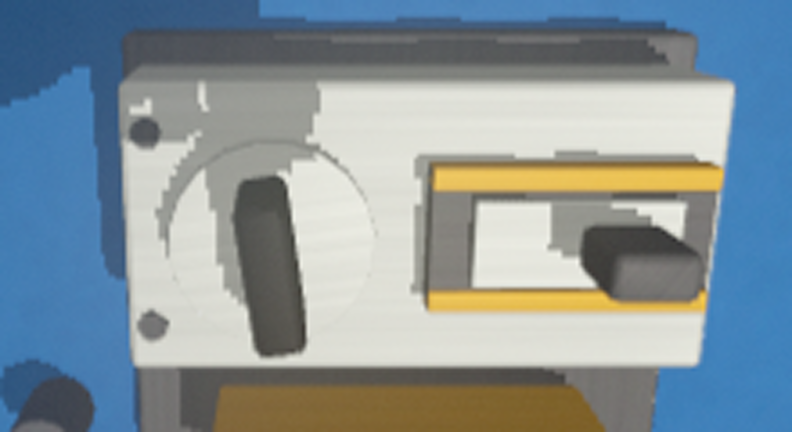

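```bash
python3 - <<'E'
from h import *
import pickle
c=pickle.load(open("c1.pkl","rb"))["wrist"]
g=lambda x,y,z: onz(c,200+x/3.6-.36,130+y/3.6-.36,z)[:2].round(4)
for zo in(0.0015,0.004):
    print("flange",g(272,243,.0805+zo),"L,R",g(168,243,.0805+zo),g(376,243,.0805+zo))
    Z=.1165+zo
    P=[g(238,212,Z),g(288,206,Z),g(305,350,Z),g(256,356,Z)]
    print("bar",P,np.mean(P,0),[np.degrees(np.arctan2(*(b-a)[::-1])) for a,b in((P[0],P[3]),(P[1],P[2]))])
    Z=.1135+zo
    print("tab",g(612,257,Z),g(700,257,Z),g(697,300,Z),g(610,297,Z))
    Z=.065+zo
    H=[g(121,83,Z),g(733,83,Z),g(700,366,Z),g(134,366,Z)]; print("housing",H)
E
```

```text
flange [ 0.5326 -0.0072] L,R [ 0.5323 -0.0374] [0.5329 0.023 ]
bar [array([ 0.5142, -0.0151]), array([ 0.5128, -0.0025]), array([0.5517, 0.0016]), array([ 0.5533, -0.0113])] [ 0.533    -0.006825] [np.float64(5.55095485387256), np.float64(6.01667299605617)]
tab [0.5279 0.0812] [0.5281 0.104 ] [0.5399 0.1045] [0.5388 0.0816]
housing [array([ 0.4881, -0.0508]), array([0.4899, 0.1276]), array([0.5789, 0.1281]), array([ 0.5771, -0.0518])]
flange [ 0.5318 -0.0072] L,R [ 0.5316 -0.0371] [0.5321 0.0228]
bar [array([ 0.5136, -0.015 ]), array([ 0.5121, -0.0025]), array([0.5507, 0.0016]), array([ 0.5523, -0.0112])] [ 0.532175 -0.006775] [np.float64(5.6079651877395404), np.float64(6.063087718211831)]
tab [0.5271 0.0804] [0.5273 0.1029] [0.539  0.1035] [0.5379 0.0808]
housing [array([ 0.4878, -0.0504]), array([0.4895, 0.1265]), array([0.5778, 0.1271]), array([ 0.5761, -0.0514])]
```

>>> step_arm:
  targets: "-2 -2 40 0 0 -0.11;-2 -2 80 0 0 -0.11;-2 -2 110 0 0 -0.11;-2 -2 110 0 0 -0.11;-2 -2 110 0 0 -0.11"

```text
time_s: 2.55
eef_pos: [0.5336, -0.0078, 0.1227]
eef_rot: [0.001, -0.049, 0.999, -0.0]
wrist_force: [-0.5, -0.7, 0.4]
opening: 1.0
```

```bash
python3 - <<'E'
from h import *
import pickle
print(ctrl.get_obs()["eef_pos"],ctrl.get_obs()["eef_rot"])
D={}
for n in("scene","side","wrist"):
    c=optics.camera(n); D[n]=c; cv2.imwrite(f"pics/{n}2.png",c["image"][:,:,::-1])
pickle.dump(D,open("c2.pkl","wb"))
a=cv2.imread("pics/wrist2.png")
im=cv2.imread("pics/side2.png")[185:275,220:340]; cv2.imwrite("pics/d_c2.png",cv2.resize(im,None,fx=6,fy=6,interpolation=cv2.INTER_CUBIC))
E
```

```text
[ 0.53364768 -0.00778735  0.12269576] [ 8.56095582e-04 -4.90345367e-02  9.98796686e-01 -2.46475277e-04]
```

View pics/wrist2.png

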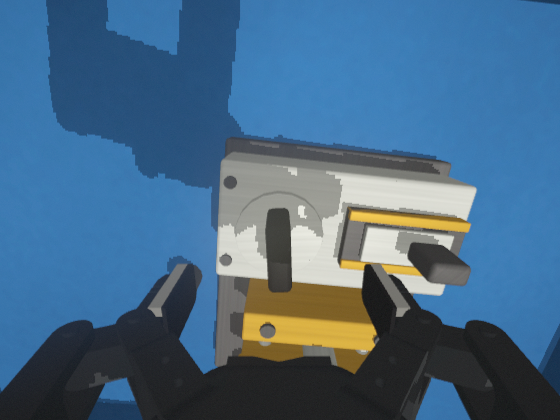

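View pics/d_c2.png

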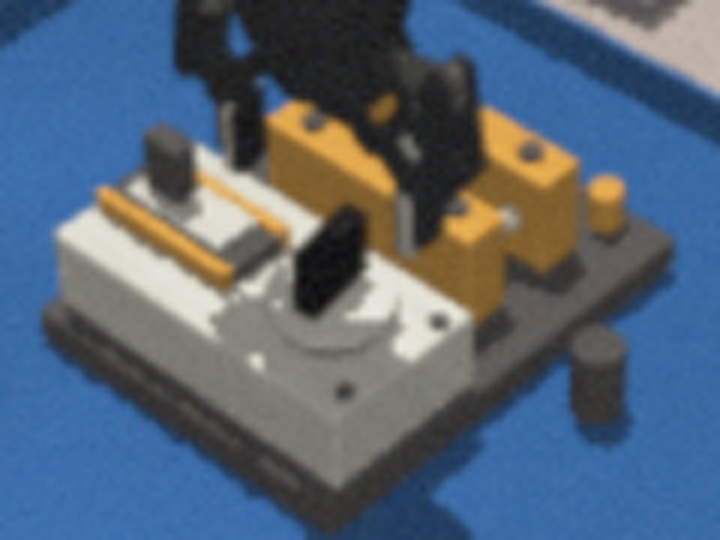

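>>> step_arm:
  targets: "1.5 1 20 0 0 0;1.5 1 32 0 0 0;1.5 1 32 0 0 0;1.5 1 32 0 0 0"

```text
time_s: 3.2
eef_pos: [0.5318, -0.0074, 0.0899]
eef_rot: [0.0, -0.049, 0.999, -0.0]
wrist_force: [0.3, 0.6, -0.1]
opening: 0.997
```

>>> step_arm:
  targets: "0 0 0 0 0 0;0 0 0 0 0 0;0 0 0 0 0 0;0 0 0 0 0 0;0 0 0 0 0 0;0 0 0 0 0 0"
  grip: 0

```text
time_s: 3.95
eef_pos: [0.5313, -0.008, 0.0894]
eef_rot: [-0.0, -0.049, 0.999, -0.001]
wrist_force: [-2.1, -6.4, 1.3]
opening: 0.152
```

>>> step_arm:
  targets: "0.2 -0.7 1 0 0 0;0.2 -0.7 2 0 0 0;0.2 -0.7 2.5 0 0 0;0.2 -0.7 2.5 0 0 0"

```text
time_s: 4.45
eef_pos: [0.5313, -0.0081, 0.087]
eef_rot: [0.0, -0.049, 0.999, -0.0]
wrist_force: [-2.4, -3.6, 6.0]
opening: 0.156
```

>>> step_arm:
  targets: "0.2 -0.4 0.5 0 0 0.05;0.2 -0.4 0.5 0 0 0.1;0.2 -0.4 0.5 0 0 0.1"

```text
time_s: 4.82
eef_pos: [0.5313, -0.008, 0.0866]
eef_rot: [0.0, 0.002, 1.0, 0.0]
wrist_force: [-2.6, -1.1, 5.0]
opening: 0.153
```

>>> step_arm:
  targets: "0 0 0 0 0 0.05;0 0 0 0 0 0.1;0 0 0 0 0 0.1"

```text
time_s: 5.2
eef_pos: [0.5313, -0.0079, 0.0866]
eef_rot: [0.0, 0.052, 0.999, 0.0]
wrist_force: [-1.8, -1.1, 5.8]
opening: 0.156
```

>>> step_arm:
  targets: "0 0 0.7 0 0 0;0 0 0.7 0 0 0.05;0 0 0.7 0 0 0.1;0 0 0.7 0 0 0.1"

```text
time_s: 5.7
eef_pos: [0.5313, -0.0078, 0.0861]
eef_rot: [0.0, 0.101, 0.995, 0.0]
wrist_force: [-1.7, 0.2, 7.0]
opening: 0.158
```

```bash
python3 -c "
from h import *
o=ctrl.get_obs();print(o['wrist_force'],o['torque'],o['eef_pos'],o['q'])"
```

```text
[-1.69242813  0.17481206  6.99620017] [ 0.07989793  0.34186862 -0.03565235] [ 0.53133828 -0.0078037   0.08605873] [-2.38839645e-01  2.65765358e-01  1.82853508e+00  1.15668149e-03
  1.04679797e+00 -1.60690483e+00]
```

>>> step_arm:
  targets: "0 0 0 0 0 0.05;0 0 0 0 0 0.1;0 0 0 0 0 0.1"

```text
time_s: 6.08
eef_pos: [0.5314, -0.0077, 0.0861]
eef_rot: [0.0, 0.151, 0.989, 0.001]
wrist_force: [-2.8, 0.6, 6.7]
opening: 0.155
```

>>> step_arm:
  targets: "0 0 0 0 0 0.05;0 0 0 0 0 0.1;0 0 0 0 0 0.1"

```text
time_s: 6.45
eef_pos: [0.5314, -0.0076, 0.086]
eef_rot: [0.0, 0.2, 0.98, 0.001]
wrist_force: [-1.9, 1.0, 5.8]
opening: 0.151
```

>>> step_arm:
  targets: "0 0 0 0 0 0.05;0 0 0 0 0 0.1;0 0 0 0 0 0.1"

```text
time_s: 6.82
eef_pos: [0.5315, -0.0075, 0.0861]
eef_rot: [0.0, 0.249, 0.968, 0.001]
wrist_force: [-2.5, 1.1, 5.1]
opening: 0.153
```

>>> step_arm:
  targets: "0 0 0 0 0 0.05;0 0 0 0 0 0.1;0 0 0 0 0 0.1"

```text
time_s: 7.2
eef_pos: [0.5316, -0.0074, 0.0861]
eef_rot: [0.0, 0.297, 0.955, 0.001]
wrist_force: [-1.6, 2.7, 5.6]
opening: 0.153
```

```bash
python3 - <<'E'
from h import *
o=ctrl.get_obs();print(o['wrist_force'],o['torque'])
c=optics.camera("wrist");cv2.imwrite("pics/wrist3.png",c["image"][:,:,::-1])
o=ctrl.get_obs();print(o['wrist_force'],o['torque'])
im=optics.camera("side")["image"][185:275,220:340,::-1]; cv2.imwrite("pics/d_c3.png",cv2.resize(im,None,fx=6,fy=6,interpolation=cv2.INTER_CUBIC))
o=ctrl.get_obs();print(o['wrist_force'],o['torque'])
E
```

```text
[-1.59670495  2.72316376  5.57674533] [0.34861509 0.09874492 0.02425293]
[-1.77040357  1.85278874  6.17826991] [0.31719289 0.1268248  0.00078639]
[-0.66509753  1.98442372  5.48083097] [ 0.32224165  0.11149154 -0.04533511]
```

View pics/wrist3.png

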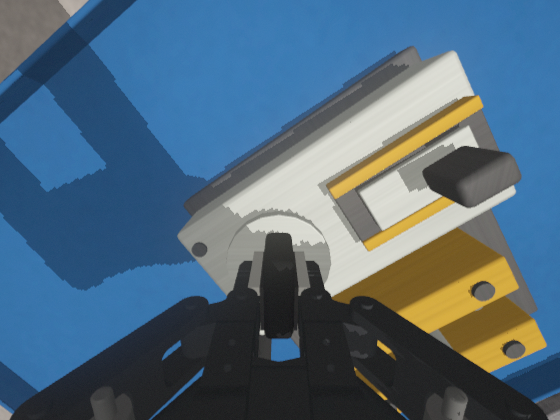

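View pics/d_c3.png

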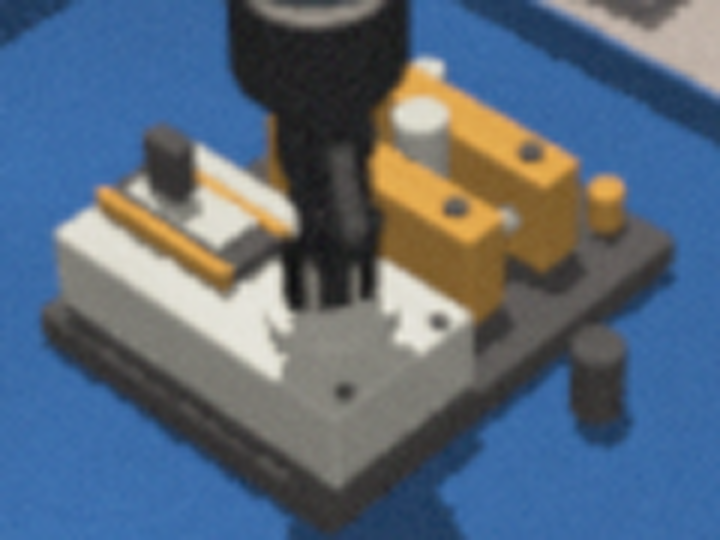

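>>> step_arm:
  targets: "0 0 0.8 0 0 0.05;0 0 0.8 0 0 0.1;0 0 0.8 0 0 0.1"

```text
time_s: 7.68
eef_pos: [0.5317, -0.0074, 0.0855]
eef_rot: [0.0, 0.344, 0.939, 0.001]
wrist_force: [-1.3, 2.7, 7.9]
opening: 0.155
```

>>> step_arm:
  targets: "0 0 0 0 0 0.05;0 0 0 0 0 0.1;0 0 0 0 0 0.1"

```text
time_s: 8.05
eef_pos: [0.5318, -0.0073, 0.0855]
eef_rot: [0.0, 0.391, 0.92, 0.001]
wrist_force: [-1.5, 3.2, 6.6]
opening: 0.156
```

>>> step_arm:
  targets: "0 0 0 0 0 0.05;0 0 0 0 0 0.1;0 0 0 0 0 0.1"

```text
time_s: 8.43
eef_pos: [0.5318, -0.0072, 0.0855]
eef_rot: [0.0, 0.436, 0.9, 0.001]
wrist_force: [0.0, 3.3, 6.4]
opening: 0.154
```

>>> step_arm:
  targets: "0 0 0 0 0 0.05;0 0 0 0 0 0.1;0 0 0 0 0 0.1"

```text
time_s: 8.8
eef_pos: [0.532, -0.0071, 0.0855]
eef_rot: [0.001, 0.481, 0.877, 0.001]
wrist_force: [-0.1, 3.4, 6.0]
opening: 0.155
```

>>> step_arm:
  targets: "0 0 0 0 0 0.05;0 0 0 0 0 0.1;0 0 0 0 0 0.1"

```text
time_s: 9.18
eef_pos: [0.532, -0.0072, 0.0851]
eef_rot: [0.001, 0.524, 0.852, 0.001]
wrist_force: [3.2, 5.9, 2.3]
opening: 0.151
```

```bash
python3 -c "
from h import *
o=ctrl.get_obs();print(o['wrist_force'],o['torque'],o['eef_pos'],o['q'])"
```

```text
[3.22129473 5.93766285 2.25530573] [ 0.94606683 -0.61665489 -0.02786914] [ 0.5320294  -0.00721588  0.08510469] [-0.23827332  0.26757302  1.82858209  0.00275873  1.04353163 -0.70790816]
```

>>> step_arm:
  targets: "0 0 0.7 0 0 0.04;0 0 1.5 0 0 0.08;0 0 1.5 0 0 0.08"

```text
time_s: 9.55
eef_pos: [0.5321, -0.0072, 0.0836]
eef_rot: [0.001, 0.557, 0.83, 0.002]
wrist_force: [3.8, 5.6, 1.5]
opening: 0.154
```

```bash
python3 -c "
from h import *
o=ctrl.get_obs();print(o['wrist_force'],o['torque'],o['eef_pos'],o['q'])"
```

```text
[3.81604352 5.56340257 1.50254651] [ 0.86243901 -0.64969983 -0.06033512] [ 0.53211245 -0.00719259  0.08362255] [-0.23823879  0.26997024  1.8291803   0.00285229  1.04033926 -0.62827965]
```

>>> step_arm:
  targets: "0 0 0.5 0 0 0.02;0 0 1 0 0 0.03;0 0 1 0 0 0.03"

```text
time_s: 9.93
eef_pos: [0.5321, -0.0072, 0.0827]
eef_rot: [0.001, 0.57, 0.822, 0.002]
wrist_force: [3.5, 5.6, 2.9]
opening: 0.153
```

>>> step_arm:
  targets: "0 0 0.5 0 0 0;0 0 1 0 0 0;0 0 1 0 0 0"

```text
time_s: 10.3
eef_pos: [0.5322, -0.0072, 0.0826]
eef_rot: [0.001, 0.569, 0.822, 0.002]
wrist_force: [-0.9, 6.2, 10.3]
opening: 0.154
```

```bash
python3 -c "
from h import *
o=ctrl.get_obs();print(o['wrist_force'],o['torque'],o['eef_pos'],o['q'])"
```

```text
[-0.8581698   6.22424103 10.32501134] [ 1.06518295  0.02607339 -0.00447075] [ 0.53221371 -0.00718179  0.08258963] [-0.23813632  0.27181946  1.82936661  0.0027874   1.03828385 -0.59873178]
```

>>> step_arm:
  targets: "0 0 -0.8 0 0 0;0 0 -0.8 0 0 0;0 0 -0.8 0 0 0"

```text
time_s: 10.68
eef_pos: [0.5322, -0.0072, 0.0826]
eef_rot: [0.001, 0.569, 0.822, 0.002]
wrist_force: [2.6, 5.3, 4.4]
opening: 0.153
```

>>> step_arm:
  targets: "0 0 0 0 0 0;0 0 0 0 0 0;0 0 0 0 0 0;0 0 0 0 0 0;0 0 0 0 0 0;0 0 0 0 0 0"
  grip: 60

```text
time_s: 11.42
eef_pos: [0.531, -0.0084, 0.0821]
eef_rot: [-0.0, 0.57, 0.822, -0.0]
wrist_force: [-0.4, 0.2, 0.0]
opening: 0.598
```

>>> step_arm:
  targets: "0 0 -40 0 0 0;0 0 -80 0 0 0;0 0 -110 0 0 -0.15;0 0 -110 0 0 -0.3;0 0 -110 0 0 -0.45;0 0 -110 0 0 -0.6;0 0 -110 0 0 -0.75;0 0 -110 0 0 -0.9"

```text
time_s: 12.42
eef_pos: [0.5309, -0.0084, 0.1921]
eef_rot: [-0.0, 0.153, 0.988, -0.0]
wrist_force: [0.1, 0.2, 0.2]
opening: 0.601
```

```bash
python3 - <<'E'
from h import *
import pickle
print(ctrl.get_obs()['q'])
D={}
for n in("scene","side","wrist"):
    c=optics.camera(n); D[n]=c; cv2.imwrite(f"pics/{n}4.png",c["image"][:,:,::-1])
pickle.dump(D,open("c4.pkl","wb"))
im=cv2.imread("pics/side4.png")[185:275,220:340]; cv2.imwrite("pics/d_c4.png",cv2.resize(im,None,fx=6,fy=6,interpolation=cv2.INTER_CUBIC))
E
```

```text
[-2.39547935e-01  1.22129496e-01  1.75649852e+00 -6.01479521e-05
  1.26302045e+00 -1.50253227e+00]
```

View pics/wrist4.png

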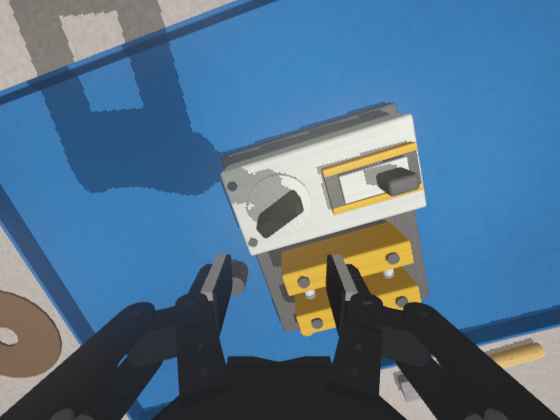

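View pics/d_c4.png

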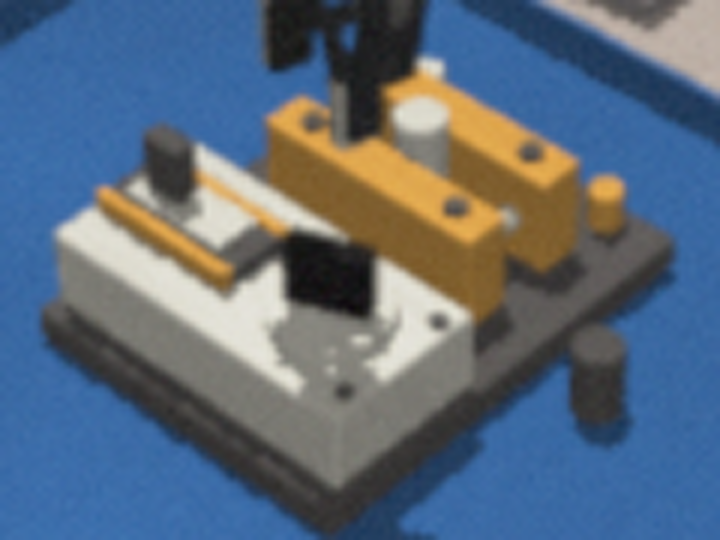

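```bash
python3 - <<'E'
import cv2
a=cv2.imread("pics/wrist4.png")[130:260,210:435]; cv2.imwrite("pics/w_c4.png",cv2.resize(a,None,fx=3.5,fy=3.5,interpolation=cv2.INTER_CUBIC))
E
```

```text
(no output)
```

View pics/w_c4.png

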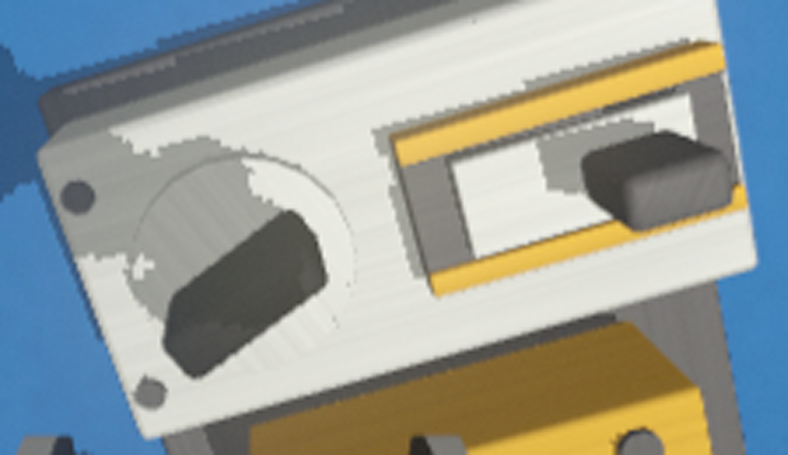

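```bash
python3 - <<'E'
from h import *
import pickle
c=pickle.load(open("c4.pkl","rb"))["wrist"]
g=lambda x,y,z: onz(c,210+x/3.5-.36,130+y/3.5-.36,z)[:2].round(4)
for zo in(0.0015,.0035):
    Z=.1135+zo
    P=[g(627,178,Z),g(725,150,Z),g(733,200,Z),g(637,230,Z)];print("tab",P,np.mean(P,0))
    print("plate end",g(450,160,.0805+zo),g(477,258,.0805+zo),"plate +y end",g(690,93,.0805+zo))
    print("knob flange",g(242,262,.0735+zo),g(128,270,.0735+zo),g(356,255,.0735+zo))
    P=[g(164,335,.1095+zo),g(200,378,.1095+zo),g(327,278,.1095+zo),g(292,235,.1095+zo)];print("bar",P,np.mean(P,0))
E
```

```text
tab [array([0.5271, 0.0831]), array([0.5275, 0.1047]), array([0.5392, 0.1046]), array([0.5396, 0.083 ])] [0.53335 0.09385]
plate end [0.5198 0.0514] [0.547  0.0518] plate +y end [0.5216 0.112 ]
knob flange [ 0.5314 -0.0075] [ 0.5242 -0.0373] [0.5389 0.0221]
bar [array([ 0.5324, -0.0272]), array([ 0.5454, -0.0226]), array([0.5305, 0.0135]), array([0.5181, 0.0088])] [ 0.5316   -0.006875]
tab [array([0.5264, 0.0825]), array([0.5268, 0.1039]), array([0.5385, 0.1038]), array([0.5388, 0.0824])] [0.532625 0.09315 ]
plate end [0.5192 0.0511] [0.5463 0.0515] plate +y end [0.5211 0.1113]
knob flange [ 0.5309 -0.0073] [ 0.5237 -0.0369] [0.5383 0.0221]
bar [array([ 0.5317, -0.0268]), array([ 0.5446, -0.0222]), array([0.5298, 0.0135]), array([0.5176, 0.0088])] [ 0.530925 -0.006675]
```

>>> step_arm:
  targets: "10 40 0 0 0 0.17;20 80 0 0 0 0.34;30 100 0 0 0 0.51;30 100 0 0 0 0.68;30 100 0 0 0 0.85;30 100 20 0 0 1.02;30 100 40 0 0 1.19;30 100 60 0 0 1.274"
  grip: 55

```text
time_s: 13.58
eef_pos: [0.5333, 0.096, 0.1316]
eef_rot: [0.0, 0.715, 0.699, 0.0]
wrist_force: [0.0, -0.7, 0.3]
opening: 0.551
```

>>> step_arm:
  targets: "0 0 0 0 0 0;0 0 0 0 0 0"

```text
time_s: 13.82
eef_pos: [0.5337, 0.096, 0.1329]
eef_rot: [0.0, 0.713, 0.702, 0.0]
wrist_force: [0.3, -0.0, -0.1]
opening: 0.549
```

```bash
python3 - <<'E'
from h import *
import pickle
print(ctrl.get_obs())
D={}
for n in("scene","side","wrist"):
    c=optics.camera(n); D[n]=c; cv2.imwrite(f"pics/{n}5.png",c["image"][:,:,::-1])
pickle.dump(D,open("c5.pkl","wb"))
im=cv2.imread("pics/side5.png")[185:275,220:340]; cv2.imwrite("pics/d_c5.png",cv2.resize(im,None,fx=6,fy=6,interpolation=cv2.INTER_CUBIC))
E
```

```text
{'time_s': 13.825, 'q': array([-4.10890761e-02,  2.18876670e-01,  1.77542650e+00, -1.67955256e-05,
        1.14634366e+00, -2.54865839e-02]), 'dq': array([ 0.00074523, -0.00884061, -0.00942306, -0.00019687, -0.00223739,
       -0.00237795]), 'joint_efforts': array([ 9.28952446e-03, -4.19409513e+01, -3.07821357e+01, -4.83821404e-04,
        3.27211583e-02,  3.38075054e-02]), 'eef_pos': array([0.53374992, 0.09595098, 0.13286027]), 'eef_rot': array([3.50570743e-04, 7.12599019e-01, 7.01571390e-01, 3.17493423e-04]), 'wrist_force': array([ 0.30791269, -0.00140779, -0.08249781]), 'torque': array([0.01553999, 0.0146113 , 0.02621561]), 'opening': 0.5490491156841607}
```

View pics/wrist5.png

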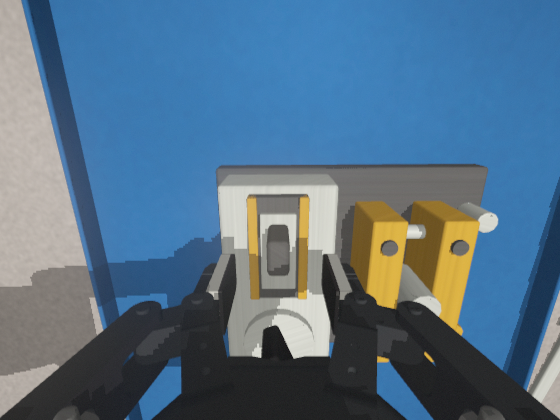

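View pics/d_c5.png

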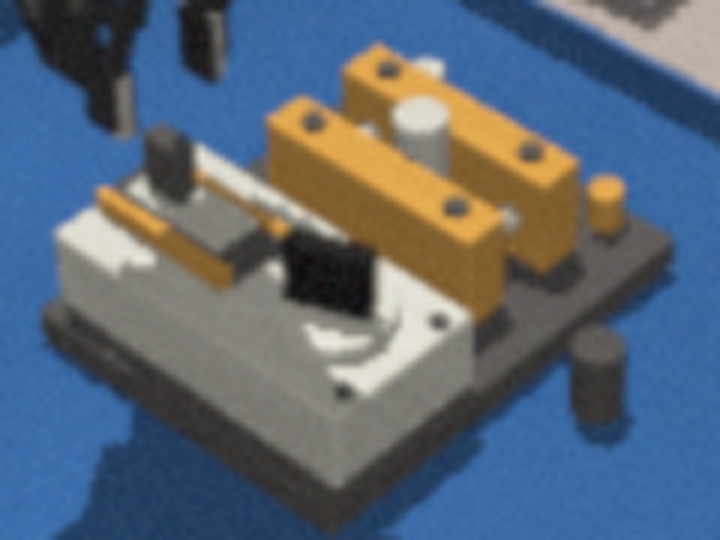

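>>> step_arm:
  targets: "0 -0.8 20 0 0 0.026;0 -0.8 41 0 0 0.026;0 -0.8 41 0 0 0.026;0 -0.8 41 0 0 0.026"

```text
time_s: 14.48
eef_pos: [0.5332, 0.0959, 0.0922]
eef_rot: [0.001, 0.722, 0.692, 0.001]
wrist_force: [0.4, -0.3, 1.0]
opening: 0.551
```

>>> step_arm:
  targets: "0 0 0 0 0 0;0 0 0 0 0 0;0 0 0 0 0 0;0 0 0 0 0 0;0 0 0 0 0 0"
  grip: 0

```text
time_s: 15.1
eef_pos: [0.5336, 0.0959, 0.0922]
eef_rot: [0.001, 0.722, 0.692, 0.001]
wrist_force: [2.0, -0.0, 6.5]
opening: 0.152
```

>>> step_arm:
  targets: "0 0 -0.7 0 0 -0.03;0 0 -0.7 0 0 -0.03;0 0 -0.7 0 0 -0.03"

```text
time_s: 15.48
eef_pos: [0.5335, 0.0959, 0.0922]
eef_rot: [0.001, 0.712, 0.703, 0.001]
wrist_force: [5.5, -0.3, 1.3]
opening: 0.156
```

>>> step_arm:
  targets: "-3 0.4 0 0 0 0;-6 0.4 0 0 0 0;-10 0.4 0 0 0 0;-10 0.4 0 0 0 0"

```text
time_s: 15.98
eef_pos: [0.5333, 0.0855, 0.0922]
eef_rot: [0.001, 0.712, 0.703, 0.0]
wrist_force: [5.8, 0.6, 4.3]
opening: 0.147
```

>>> step_arm:
  targets: "-5 0.4 0 0 0 0;-10 0.4 0 0 0 0;-15 0.4 0 0 0 0;-20 0.4 0 0 0 0;-20 0.4 0 0 0 0"

```text
time_s: 16.6
eef_pos: [0.5331, 0.0655, 0.0922]
eef_rot: [0.0, 0.711, 0.703, 0.0]
wrist_force: [3.7, -0.2, 5.9]
opening: 0.15
```

>>> step_arm:
  targets: "-4 0.3 0 0 0 0;-8 0.3 0 0 0 0;-9 0.3 0 0 0 0;-9 0.3 0 0 0 0"

```text
time_s: 17.1
eef_pos: [0.5331, 0.0604, 0.0922]
eef_rot: [-0.002, 0.711, 0.703, 0.002]
wrist_force: [4.0, 15.5, 6.8]
opening: 0.154
```

>>> step_arm:
  targets: "1 0 0 0 0 0;2.5 0 0 0 0 0;3 0 0 0 0 0"

```text
time_s: 17.48
eef_pos: [0.5332, 0.0606, 0.0922]
eef_rot: [-0.0, 0.711, 0.703, 0.0]
wrist_force: [2.9, 1.3, 6.2]
opening: 0.146
```

>>> step_arm:
  targets: "0 0 0 0 0 0;0 0 0 0 0 0;0 0 0 0 0 0;0 0 0 0 0 0;0 0 0 0 0 0"
  grip: 55

```text
time_s: 18.1
eef_pos: [0.533, 0.0599, 0.0917]
eef_rot: [-0.0, 0.711, 0.703, -0.0]
wrist_force: [-0.4, -0.3, 0.8]
opening: 0.55
```

>>> step_arm:
  targets: "0 0 -40 0 0 0;10 0 -80 0 0 0;20 0 -100 0 0 0;20 0 -100 0 0 0;20 0 -100 0 0 0"

```text
time_s: 18.73
eef_pos: [0.5326, 0.0798, 0.1906]
eef_rot: [-0.001, 0.711, 0.703, -0.001]
wrist_force: [0.1, -0.5, -1.0]
opening: 0.55
```

```bash
python3 - <<'E'
from h import *
import pickle
D={}
for n in("scene","side","wrist"):
    c=optics.camera(n); D[n]=c; cv2.imwrite(f"pics/{n}6.png",c["image"][:,:,::-1])
pickle.dump(D,open("c6.pkl","wb"))
im=cv2.imread("pics/side6.png")[185:275,220:340]; cv2.imwrite("pics/d_c6.png",cv2.resize(im,None,fx=6,fy=6,interpolation=cv2.INTER_CUBIC))
im=cv2.imread("pics/wrist6.png")[150:360,200:400]; cv2.imwrite("pics/w_c6.png",cv2.resize(im,None,fx=2.8,fy=2.8,interpolation=cv2.INTER_CUBIC))
E
```

```text
(no output)
```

View pics/w_c6.png

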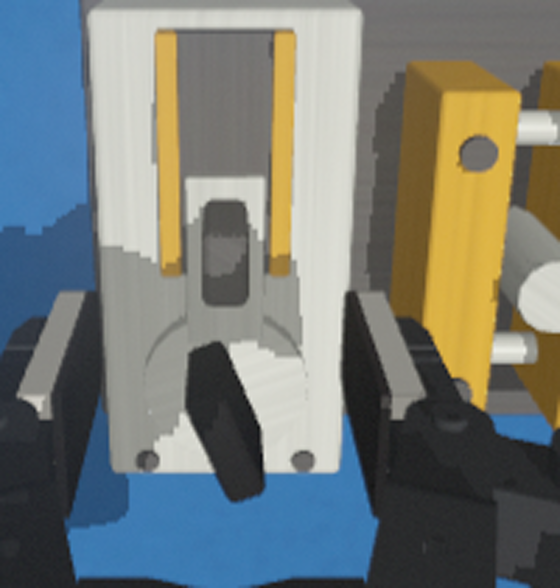

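View pics/d_c6.png

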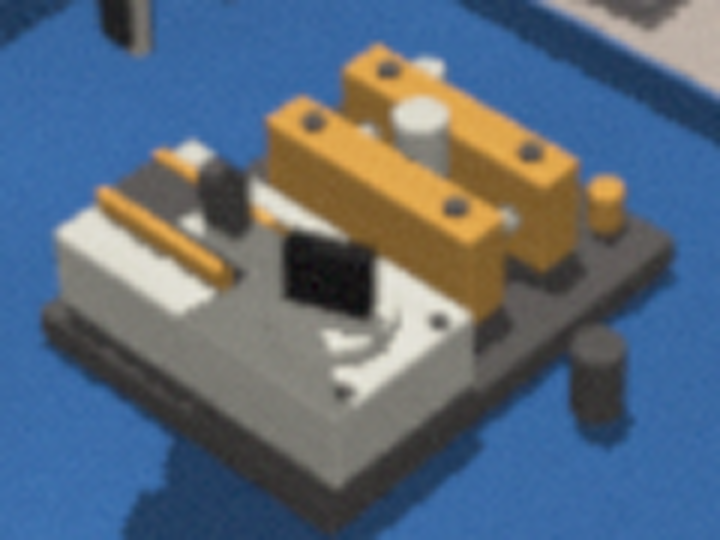

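View pics/wrist6.png

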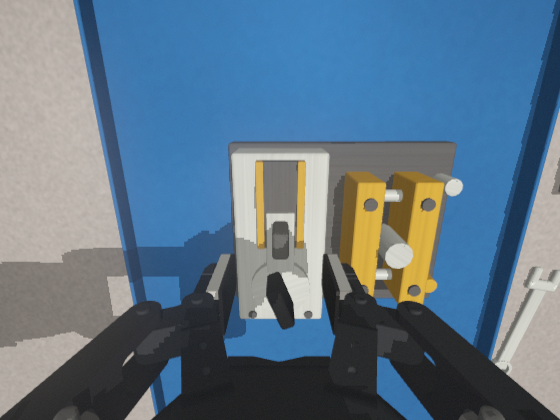

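```bash
python3 - <<'E'
from h import *
import pickle
c=pickle.load(open("c6.pkl","rb"))["wrist"]
g=lambda x,y,z: onz(c,200+x/2.8-.36,150+y/2.8-.36,z)[:2].round(4)
z=.0025
print("plate+y",g(225,178,.0805+z),"tab +y,-y top",g(225,232,.1135+z),g(228,303,.1135+z),"way ends",g(168,32,.077+z),g(170,270,.077+z))
print("flange",g(226,390,.0735+z),"edges",g(146,390,.0735+z),g(308,390,.0735+z))
c=pickle.load(open("c5.pkl","rb"))["wrist"]; cv2.imwrite("pics/w_c5.png",cv2.resize(c["image"][160:340,210:350,::-1],None,fx=3.2,fy=3.2,interpolation=cv2.INTER_CUBIC))
E
```

```text
plate+y [0.5332 0.0747] tab +y,-y top [0.5331 0.0695] [0.5338 0.0467] way ends [0.516  0.1217] [0.5141 0.0404]
flange [ 0.5328 -0.0097] edges [ 0.5036 -0.0094] [ 0.5628 -0.01  ]
```

View pics/w_c5.png

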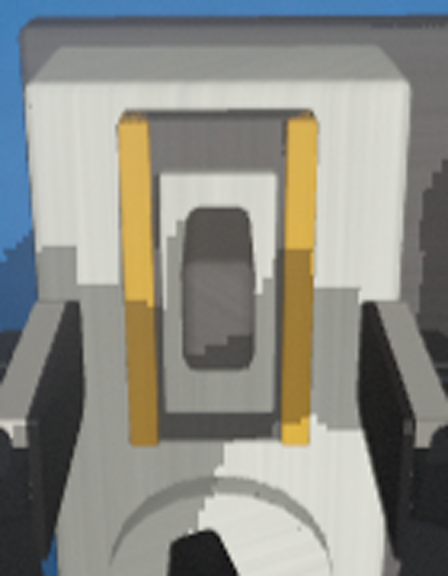

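```bash
python3 - <<'E'
from h import *
import pickle
c=pickle.load(open("c5.pkl","rb"))["wrist"]
g=lambda x,y,z: onz(c,210+x/3.2-.36,160+y/3.2-.36,z)[:2].round(4)
z=.0025
print("plate ends",g(218,173,.0805+z),g(218,412,.0805+z),"tab",g(218,262,.1135+z),g(218,365,.1135+z),"way",g(140,118,.077+z),g(143,444,.077+z))
# side/scene: tab top, before(c0/c5) vs after
for k in ("c5","c6"):
    D=pickle.load(open(k+".pkl","rb"))
    for n,b in(("scene",(165,225)),):
        im=D[n]["image"][165:235,250:350,::-1]; cv2.imwrite(f"pics/sc_{k}.png",cv2.resize(im,None,fx=7,fy=7,interpolation=cv2.INTER_CUBIC))
E
```

```text
plate ends [0.5336 0.1101] [0.5327 0.0494] tab [0.5335 0.1038] [0.5332 0.0818] way [0.5167 0.1219] [0.514  0.0383]
```

View pics/sc_c6.png

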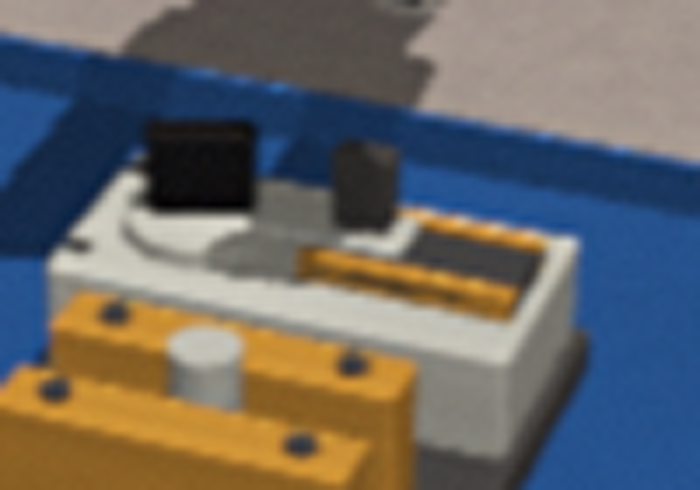

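```bash
python3 -c "
from h import *
o=ctrl.get_obs();print(o['time_s'],o['wrist_force'],o['eef_pos']);print(ticket.hand_in())"
```

```text
18.875 [-0.31310171 -0.4410401  -0.38422404] [0.53252499 0.0796358  0.19029562]
the job is handed in; nothing more can be done
None
```

The knob is home in its slot, the keeper plate is fully across its flange, and I handed the job in at 18.9 s of the 72 s limit.

- **Knob:** I gripped the bar, pressed lightly (about 5–8 N on the wrist sensor) and turned it clockwise. After about 1.2 rad the force dropped to 2 N, so I pushed down there until it met a hard stop. It had gone down about 7 mm, and the highest push I read was about 10 N. The force between pin and drive cannot be read directly. After I let go, it stayed down.
- **Keeper:** I gripped the tab and slid the plate until it met a stop, with 15.5 N on the sensor. In the pictures the plate overlaps the flange, with the tab centre about 65 mm from the knob axis, which matches the given "across" value.
- **End state:** The gripper was open and about 75 mm above the tab, with the wrist force near zero. The specimens near the vise look undisturbed in the last pictures. I did not measure any of the loose objects, the bottle or the jar.

**One disagreement:** the keeper moved only about 35.5 mm. In the pictures its starting tab was about 100 mm from the knob axis, not the 105 mm given, so it seems to have started about 4–5 mm in. The end position, checked against the ends of the keeper's way and the knob, agrees with fully across.

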